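# Lock the bench tweezers and hold their tips at the marked gap

### The job

Get the bench tweezers ready for me to slip a rivet between their tips: first turn the lock collar on top of the stand clockwise until its pointer rib lines up with the fixed rib on the block. Then squeeze the two sprung jaws by their round finger rests until the gap between the tips matches the spacing of the two lines on the gauge plate under them, never pinching the tips together, and keep holding them steadily there: finish while still squeezing, with the collar still at its mark and the things lying around undisturbed.

Things in the scene. Friction and masses are not known exactly. Their poses are not given: they have to be found in the camera images.
- stand: Fixed bench tweezers stand: grey base plate 250 x 90 x 14 mm; origin at the centre of its underside, on the table, z up. Its -x end (tips, gauge plate) looks roughly towards the robot. At its +x end an aluminium block (x 40 to 116 mm, y -27 to 27, top 66 mm high) carries the lock collar. Jaws: steel blades from x = 40 to the tips at x = -100, heights 52 to 68 mm, free space under them.
- gauge (a point): Centre of the gauge plate's top under the tips, stand x = -107, y = 0, 49.5 mm high; the plate is 46 (x) x 50 (y) x 6 mm. Two dark lines along the stand's x, each 3 mm wide, at y = -7.5 and 7.5 mm: their inner edges are 12 mm apart, the marked gap.
- collar (a joint): Angle of the lock collar in rad: grows clockwise seen from above, 0 is the unlocked stop, 1.40 is the locked mark (pointer rib in line with the fixed rib, pointing to the stand's -x), 1.75 the far stop. It stays where it is left (friction about 0.08 N m).
- collar_grip (a point): Point on the collar's axis (stand x = 85, y = 0), 86 mm above the table. Grip the collar here by its two parallel flats: block 34 mm across the flats, 46 mm long, heights 74 to 97 mm; a stud end rises through it to 102 mm. Under it a round skirt, radius 24 mm. The flats run parallel to the pointer rib, which at joint value q lies at angle pi + 1.40 - q about the stand's z from the stand's x axis.
- collar_pointer (a point): Outer end of the pointer rib on the collar's skirt, 33.5 mm from the axis, 72 mm above the table; the rib is 3.5 mm wide. The matching fixed rib lies on the block's top, on the stand's centre line, 34 to 43 mm from the axis on the -x side.
- close_left (a joint): Closing angle of the left jaw (stand's +y side) in rad, pivot at stand x = 50, y = 7 mm: 0 is sprung open, grows as it closes, stop at 0.105 (one jaw alone cannot bring the gap to the mark). Spring 6 N m per rad with 0.18 N m preload: about 6 N at the finger rest at the marked gap. Tip gap in mm is about 34 - 150 x (close_left + close_right): 12 mm at a sum of 0.147 rad.
- close_right (a joint): The same for the right jaw (stand's -y side, pivot at stand x = 50, y = -7 mm); it too grows as it closes.
- rest_left (a point): Round finger rest on the left jaw: upright steel cylinder, diameter 12 mm, heights 49 to 75 mm; this point is on its axis at mid-height (62 mm), at stand x = -55, y = 18 mm when open. Squeeze here, across the stand's y. The two rests measure 48 mm over their outer sides when open, 32.5 mm when the tips are at the marked gap.
- jaw_left: The left sprung steel jaw of the tweezers with its finger rest and tip; origin at its pivot, stand x = 50, y = 7 mm, 60 mm above the table. Long axis along its -x.
- rest_right (a point): The same finger rest on the right jaw, at stand x = -55, y = -18 mm when open.
- jaw_right: The right sprung jaw, mirror image; origin at its pivot, stand x = 50, y = -7 mm, 60 mm above the table.
- tip_left (a point): Inner face of the left jaw's tip, 54 mm above the table, at stand x = -100, y = 17 mm when open.
- tip_right (a point): Inner face of the right jaw's tip, at stand x = -100, y = -17 mm when open. The tip gap is the distance tip_left to tip_right: 34 mm open, 12 mm at the marks.
- spool: Bystander, loose thread spool, 62 mm tall, standing beside the stand; origin under its centre.
- punch: Bystander, loose steel drive punch lying on the table, 105 mm long, 21 mm thick.
- clip: Bystander, loose black binder clip, about 50 x 52 x 46 mm.
- cap: Bystander, loose ribbed screw cap lying open side up, diameter 72 mm, 20 mm high.

How it is judged (in metres and radians):
On the way, in this order (a step that is already met when the one before it is completed fails the run):
1. the lock collar stands at its locked mark (value of joint collar between 1.28 and 1.52 rad), for 0.2 s.
2. the fingers squeeze both finger rests and the tips stand at the marked gap (distance between tip_left and tip_right between 0.009 and 0.015 m and contact force between the fingers and jaw_left above 1 N and contact force between the fingers and jaw_right above 1 N), for 0.5 s.
At the end, for the whole second after the job is handed in: The collar is within 0.12 rad of its locked mark (1.40 rad); the robot's fingers still press both finger rests (over 1 N each) and hold the tip gap at 12 mm, give or take 3 mm, with the jaws still (under 0.15 rad/s) (all of step 1 and all of step 2 and velocity of joint close_left between -0.15 and 0.15 rad/s and velocity of joint close_right between -0.15 and 0.15 rad/s); the arm keeps its last pose, push and grip.
It fails at once if the tips are pinched together (gap under 4 mm) (distance between tip_left and tip_right below 0.004 m).
It fails at once if a bystander is disturbed (moved over 25 mm) (distance of any of spool, cap, punch, clip from where it was at the start of the episode above 0.025 m).
It also fails if it takes over 42 s, if anything falls off the work surface, if the arm or the gripper's body presses on something with over 40 N, if the wrist force passes 120 N, or if a joint passes its speed limit or range.

### The arm

A 7-joint arm with a two-finger parallel gripper is mounted at the origin on the work surface; the furniture and walls round the work are solid. World frame = base frame: x ahead of the robot, y to its left, z up, the work surface at z = 0. Lengths are in mm, angles in rad, forces in N, time in s.
With the tool pointing down it reaches from about 400 to 850 mm from the base axis. Payload 10.4 kg.
Tool frame: the origin (TCP) lies at the very end of the fingers, on their centre line; the grasp point (between the pads) lies 19 mm behind it (manip.hold_point_z is the distance from the TCP to the grasp point, in mm); z points along the fingers, y is the line along which they close (so a half turn about z gives the same grasp; the last joint's range is limited). The gripper opens to 85 mm and grips with 20 to 120 N. Pads are 22 mm wide; open, the fingers measure 114 mm over their backs; the gripper's body (76 mm by 85 mm) begins 54 mm behind the grasp point. The pads swing forward as they close: fully open they stand 13 mm farther back than shut.
Start: joints at [1.268, 0.332, -0.065, 1.46, 0.022, 1.35, -0.088], TCP at [172.625, -600.713, 196.338] pointing down, gripper open.
Joint ranges: [-2.6, 2.6], [-0.5, 2.12], [-1.47, 1.34], [0.16, 2.42], [-1.27, 4.41], [0.06, 2.06], [-2.6, 2.6]. Speed limits (rad/s): [2.22, 2.22, 2.79, 2.79, 3.14, 3.14, 3.14].

### API

Orientations are given as a unit quaternion [x, y, z, w].
In Python, from cell import get_state, vision, ticket, manip gives the robot as it stands.
- The arm moves only by the tool arm_command, never from a script. Its argument "targets" is a list of rows, each a list of 7 numbers: the closure in counts, from 0 (fully open) to 255 (shut), then the shift along the tool's x, y, z in cm, then the turn, a rotation vector about the tool's x, y, z in rad. In form: [[fingers, tx, ty, tz, rx, ry, rz], ...]. A call has 1 to 12 rows; each row shifts and turns the commanded pose from where the row before left it, along the tool's axes as they then stand; what a row does not reach is not made up. A row lasts 1/12 s, in which the tool goes at most 41.7 mm and 7.16 degrees, less where a joint would pass 70% of its speed; a pose out of reach is approached as far as the arm can. A call with a gripper value outside its range is refused whole. The fingers move at their own pace and stop on an object; "grip_force" is the grip in N (left out, the last holds). Time passes only in rows, so rows that do not move let the fingers close. It gives the time, the measured TCP pose, the force, the opening and the grip force at its end, in the units of the state.
- get_state(): the state, without advancing time (a new reading comes with each control period).
- vision.grab_frame(name): name is "scene" or "top" or "wrist"; returns (picture, depth): 480x640x3 uint8, red, green, blue; 480x640 float32, mm along the optical axis (not along the pixel's ray), 0 where there is no reading.
- vision.camera_params(name): a dict with "fx", "fy", "cx", "cy" (pixels), "k1" (the pictures are not rectified: a ray, as slopes to the right and down, at radius r is drawn at 1 + k1 r^2 times it, then the intrinsics apply), "rvec" (rotation vector, rad) and "tvec" (3), from world to camera coordinates, as OpenCV has them. Camera axes: x right, y down, z forward; pixel columns grow to the right and rows downward; lengths in mm; the calibration is good to about 2 mm. A picture is of the moment at which its call begins: read the wrist's pose just before it. camera_params takes no time and is no camera call; for the wrist camera it gives the pose at the moment of the call.
- ticket.job_done(): hands the job in; it is judged then, once.
The state is a dict: "time_s": time; "qpos": joint angles; "qvel": joint speeds; "effort": joint torques, N m; "position": TCP position; "ee_rot": TCP orientation; "force": force on the tool from outside, world axes, zero at the start; "wrist_torque": the same for the moment, N m; "finger_gap": opening from 0.0 (shut) to 1.0 (fully open); "finger_force": force on a finger pad.
Only numpy, scipy, OpenCV 4.12 (cv2) and the standard library are available. Lean on these libraries where they do the work, as an engineer would, in place of code of your own. Each camera call takes 0.05 s, during which the arm holds its last target. There are 200 camera calls.

## Working session

There is one attempt and no reset: what is moved stays moved. The work goes in short steps, Python scripts to look and compute and a tool call to move; the robot and the scene stay as the last step left them, time stands still between calls to the robot, and variables do not carry over. Pictures are saved under pics/ and viewed, at most 10 in all, crops included, and the job is handed in when it is done.

Besides the shell and the picture viewer there is one more tool, called after "Call:" as a command line: name --pt "numbers of a row" for each row, then --argument value for the rest. arm_command: Moves the arm, as the interface text tells. Its arguments: {"type":"object","properties":{"targets":{"type":"array","items":{"type":"array","items":{"type":"number"}}},"grip_force":{"type":"number"}},"required":["targets"]}

```bash
ls; mkdir -p pics; cat > h.py <<'E'
import numpy as np, cv2
from scipy.spatial.transform import Rotation as R
from cell import get_state, vision, ticket, manip
def grab(n,f=None):
    p=vision.camera_params(n); im,d=vision.grab_frame(n)
    if f: cv2.imwrite(f'pics/{f}.png',im[:,:,::-1])
    return im,d,p
def ray(p,u,v):
    K=np.array([[p['fx'],0,p['cx']],[0,p['fy'],p['cy']],[0,0,1.]])
    x=cv2.undistortPoints(np.array([[[u,v]]],float),K,np.array([p['k1'],0,0,0,0.]))[0,0]
    Rm=R.from_rotvec(np.ravel(p['rvec'])).as_matrix(); t=np.ravel(p['tvec'])
    return -Rm.T@t, Rm.T@np.array([x[0],x[1],1.])
def onz(p,u,v,z):
    o,d=ray(p,u,v); return o+d*(z-o[2])/d[2]
def dep(p,d,u,v):
    o,r=ray(p,u,v); return o+r*float(d[int(round(v)),int(round(u))])
def proj(p,X):
    K=np.array([[p['fx'],0,p['cx']],[0,p['fy'],p['cy']],[0,0,1.]])
    return cv2.projectPoints(np.array(X,float).reshape(-1,3),np.ravel(p['rvec']).astype(float),np.ravel(p['tvec']).astype(float),K,np.array([p['k1'],0,0,0,0.]))[0][:,0]
E
python3 - <<'E'
from h import *
for n in ['scene','top','wrist']:
    im,d,p=grab(n,n+'0'); np.savez(f'{n}0.npz',im=im,d=d); print(n,ray(p,320,240))
s=get_state(); print(s); print(manip.hold_point_z)
E
```

```text
pics
scene (array([-20.65795669, 522.58739317, 649.91758291]), array([ 0.64091985, -0.41738101, -0.64500665]))
top (array([381.36273923, 125.55462794, 931.33242017]), array([ 0.16796396, -0.01211585, -0.98589251]))
wrist (array([ 253.886668  , -576.81582225,  373.56606874]), array([-0.31124209, -0.06388703, -0.94849272]))
{'time_s': 0.15, 'qpos': array([ 1.26842273,  0.33270576, -0.06471272,  1.46072922,  0.0216123 ,
        1.34990593, -0.08847632]), 'qvel': array([-0.00033366, -0.00105722,  0.00080616, -0.00059159,  0.00135122,
        0.0012176 ,  0.00087758]), 'effort': array([ 6.63785613e-04, -6.25821519e+01,  4.92951460e-02, -3.91849816e+01,
        1.62050198e-02,  7.45879719e-03,  4.38300958e-05]), 'position': array([ 172.50128321, -600.39580746,  195.72098985]), 'ee_rot': array([ 9.90227820e-01,  1.39458190e-01, -9.95764982e-05, -5.16693598e-04]), 'force': array([ 0.72372114, -0.12152461,  0.57520279]), 'wrist_torque': array([-0.03517771, -0.00333566, -0.01477055]), 'finger_force': 0.0, 'finger_gap': 1.004154319060254}
18.700000000000003
```

View pics/top0.png

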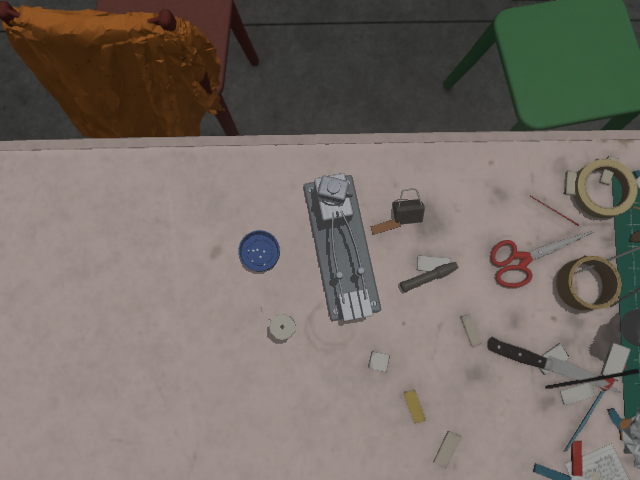

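View pics/scene0.png

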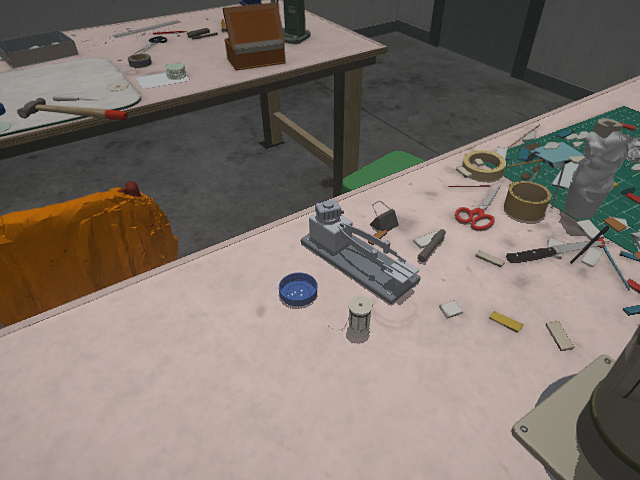

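Top view: stand runs from the collar end (333,187) to the gauge end (355,305), with rests near (339,275) and (361,268). Spool is at (282,327), cap (260,251), punch (430,277) and clip (407,210).

```bash
python3 - <<'E'
from h import *
z=np.load('top0.npz'); im,d=z['im'],z['d']; p=vision.camera_params('top')
for n,u,v,h in [('b1',304,186,14),('b2',352,176,14),('b3',380,310,14),('b4',332,321,14),('collar',334,187,100),('rl',339,274,75),('rr',361,267,75),('spool',282,327,62),('cap',260,251,20),('punch',430,277,20),('clip',407,210,40)]:
    print(n,onz(p,u,v,h).round(1),dep(p,d,u,v).round(1))
# stand mask: points by depth >8mm in area
pts=[]
for v in range(165,330):
    for u in range(295,390):
        X=dep(p,d,u,v)
        if 9<X[2]<20: pts.append(X[:2])
r=cv2.minAreaRect(np.array(pts,np.float32)); print(r, cv2.boxPoints(r))
c=im[160:330,280:400]; cv2.imwrite('pics/topc.png',cv2.resize(c,None,fx=3.5,fy=3.5,interpolation=cv2.INTER_CUBIC)[:,:,::-1])
E
```

```text
b1 [636.6 141.2  14. ] [636.6 141.2  13.9]
b2 [653.6  54.4  14. ] [ 6.579e+02  5.330e+01 -3.000e-01]
b3 [413.2  12.9  14. ] [413.4  12.4   9.3]
b4 [395.8  96.2  14. ] [396.   95.8   0.5]
collar [610.1  90.9 100. ] [609.   91.1 104.1]
rl [470.5  85.1  75. ] [470.3  85.2  76.8]
rr [481.4  48.9  75. ] [481.7  48.7  72.4]
spool [386.6 179.5  62. ] [387.  183.4  -1.1]
cap [518.9 219.7  20. ] [521.6 221.6   1.9]
punch [468.3 -75.1  20. ] [468.3 -75.1  19.8]
clip [583.3 -37.   40. ] [584.8 -38.2  33.2]
((530.9493408203125, 56.55394744873047), (249.90965270996094, 131.87594604492188), 10.341428756713867) [[396.18756   98.9897  ]
 [419.86115  -30.743986]
 [665.7111    14.118195]
 [642.03754  143.85188 ]]
```

View pics/topc.png

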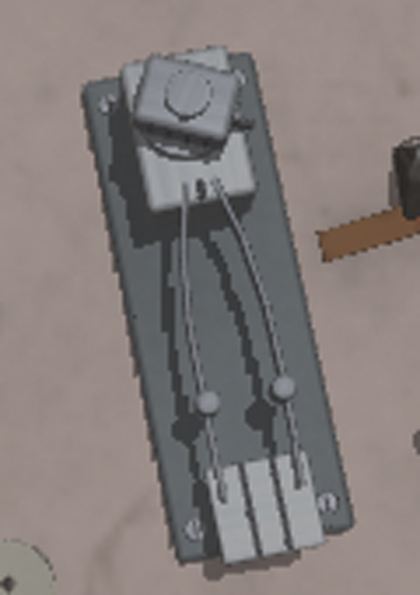

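Crop shows the pointer rib pointing right, at about (250,122), roughly 1 rad short of the mark. Stand yaw is about 10° and the collar is near (609,91). I'll raise the arm and move over the stand.

Call:
arm_command --pt "0 0 0 -4 0 0 0" --pt "0 0 0 -4 0 0 0" --pt "0 0 0 -4 0 0 0" --pt "0 0 0 -4 0 0 0" --pt "0 2.8 -2.73 0 0 0 0" --pt "0 2.8 -2.73 0 0 0 0" --pt "0 2.8 -2.73 0 0 0 0" --pt "0 2.8 -2.73 0 0 0 0" --pt "0 2.8 -2.73 0 0 0 0" --pt "0 2.8 -2.73 0 0 0 0" --pt "0 2.8 -2.73 0 0 0 0" --pt "0 2.8 -2.73 0 0 0 0"

```text
time_s: 1.15
position: [328.0, -327.0, 356.2]
ee_rot: [0.99, 0.139, -0.0, 0.0]
force: [1.0, -0.3, -0.2]
finger_gap: 1.0
finger_force: 0.0
```

Call:
arm_command --pt "0 2.8 -2.73 0 0 0 0" --pt "0 2.8 -2.73 0 0 0 0" --pt "0 2.8 -2.73 0 0 0 0" --pt "0 2.8 -2.73 0 0 0 0" --pt "0 2.8 -2.73 0 0 0 0" --pt "0 2.8 -2.73 0 0 0 0" --pt "0 2.8 -2.73 0 0 0 0" --pt "0 2.8 -2.73 0 0 0 0" --pt "0 2.8 -2.73 0 0 0 0" --pt "0 2.8 -2.73 0 0 0 0" --pt "0 2.8 -2.73 0 0 0 0" --pt "0 2.8 -2.73 0 0 0 0"

```text
time_s: 2.15
position: [560.7, 80.2, 356.2]
ee_rot: [0.99, 0.139, 0.0, 0.0]
force: [0.9, -1.6, 0.7]
finger_gap: 1.004
finger_force: 0.0
```

Call:
arm_command --pt "0 0 0 3 0 0 0" --pt "0 0 0 3 0 0 0" --pt "0 0 0 3 0 0 0" --pt "0 0 0 0 0 0 0"

```text
time_s: 2.48
position: [557.5, 78.0, 260.5]
ee_rot: [0.99, 0.14, -0.004, -0.0]
force: [-0.5, -1.5, -1.3]
finger_gap: 1.001
finger_force: 0.0
```

```bash
python3 - <<'E'
from h import *
s=get_state(); print(s['position'],s['ee_rot'],s['qpos'],s['time_s'])
im,d,p=grab('wrist','w1'); np.savez('w1.npz',im=im,d=d,p=p)
E
```

```text
[557.5206911   77.95952573 260.46495302] [ 9.90187658e-01  1.39678860e-01 -4.26815713e-03 -3.70962203e-05] [ 0.43445862  0.26047619 -0.786849    1.4862647   0.18243594  1.47934536
 -1.64414458] 2.4833
```

View pics/w1.png

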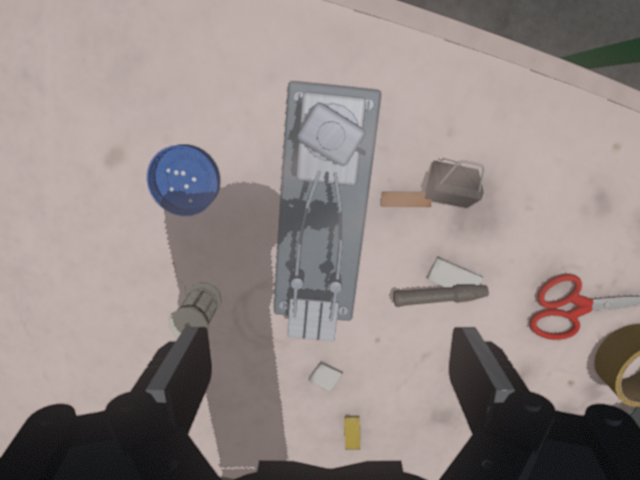

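Wrist view: collar stud at (331,136), pointer rib to the lower right near (362,152), rests at (297,283) and (336,287), gauge plate around (312,320). Next I measure the collar by depth.

```bash
python3 - <<'E'
from h import *
z=np.load('w1.npz',allow_pickle=True); d=z['d']; p=z['p'].item()
def pts(u0,u1,v0,v1):
    return np.array([dep(p,d,u,v) for v in range(v0,v1) for u in range(u0,u1)])
P=pts(275,390,80,350)
a=P[(P[:,2]>92)&(P[:,2]<99.5)&(P[:,0]>560)]; r=cv2.minAreaRect(a[:,:2].astype(np.float32)); print('collar',r,cv2.boxPoints(r).round(1).tolist())
st=P[P[:,2]>100.5]; print('stud',len(st),st.mean(0))
b=P[(P[:,2]>10)&(P[:,2]<18)]; r=cv2.minAreaRect(b[:,:2].astype(np.float32)); print('base',r)
c=P[(P[:,2]>60)&(P[:,2]<70)&(P[:,0]>545)]; r=cv2.minAreaRect(c[:,:2].astype(np.float32)); print('block',r)
for u,v in [(297,283),(336,287)]: print('rest',onz(p,u,v,75),dep(p,d,u,v))
print('pointer tip',onz(p,363,152,72)); print('stud ray',onz(p,331,135,102))
# cross-view triangulation of stud: top camera px
pt=vision.camera_params('top')
def tri(a,b):
    (o1,d1),(o2,d2)=a,b; s=np.linalg.lstsq(np.c_[d1,-d2],o2-o1,rcond=None)[0]; return (o1+d1*s[0]+o2+d2*s[1])/2
print('stud tri',tri(ray(p,331,135),ray(pt,280+188/3.5,160+91/3.5)))
print('rests tri',tri(ray(p,297,283),ray(pt,280+208/3.5,160+402/3.5)),tri(ray(p,336,287),ray(pt,280+284/3.5,160+387/3.5)))
E
```

```text
collar ((611.375244140625, 93.61972045898438), (46.48705291748047, 34.88298034667969), 75.91284942626953) [[588.7999877929688, 75.30000305175781], [622.5999755859375, 66.80000305175781], [633.9000244140625, 111.9000015258789], [600.0999755859375, 120.4000015258789]]
stud 758 [616.55948449  95.08965452 161.63320639]
base ((528.135009765625, 78.48211669921875), (249.98275756835938, 90.47557830810547), 10.200432777404785)
block ((592.1951293945312, 90.20408630371094), (100.92460632324219, 54.53080749511719), 10.227286338806152)
rest [471.25008759  85.74855665  75.        ] [471.53682666  85.77599782  75.61510645]
rest [477.42759281  49.64228007  75.        ] [477.50269813  49.66638645  75.16722385]
pointer tip [603.19627535  62.59333721  72.        ]
stud ray [611.81111676  93.37471189 102.        ]
stud tri [611.64586247  92.35548205 100.58374907]
rests tri [469.4699652   84.9211101   71.22090546] [475.85706306  48.8321479   71.46843676]
```

Collar is at (611.5,93.5) with flats at 75.9° world, so q≈0.25 and it needs about 1.147 rad clockwise. I'll turn the tool to the flats and shift above it.

Call:
arm_command --pt "0 2.8 0 0 0 0 0" --pt "0 2.8 0 0 0 0 0" --pt "0 0 0 0 0 0 -0.116" --pt "0 0 0 0 0 0 -0.116" --pt "0 0 0 0 0 0 -0.116" --pt "0 0 0 0 0 0 -0.116" --pt "0 0 0 0 0 0 -0.116" --pt "0 0 0 0 0 0 -0.116" --pt "0 0 0 0 0 0 -0.116" --pt "0 0 0 0 0 0 -0.116" --pt "0 0 0 0 0 0 -0.116" --pt "0 0 0 0 0 0 0"

```text
time_s: 3.53
position: [614.7, 93.7, 268.6]
ee_rot: [0.788, 0.616, 0.001, 0.001]
force: [-0.2, -0.3, -0.0]
finger_gap: 1.003
finger_force: 0.0
```

```bash
cat >> h.py <<'E'
def goto(x,y,z,yaw):
    "remaining shift (cm, tool axes) and rotation vector to a tool-down pose"
    s=get_state(); Rc=R.from_quat(s['ee_rot']); c,sn=np.cos(yaw),np.sin(yaw)
    Rt=R.from_matrix(np.array([[c,sn,0],[sn,-c,0],[0,0,-1.]]))
    print('t',s['time_s'],'pos',s['position'].round(1),'shift cm',(Rc.inv().apply(np.array([x,y,z])-s['position'])/10).round(2),'rot',(Rc.inv()*Rt).as_rotvec().round(4),'gap',s['finger_gap'],'F',s['force'].round(1),s['qpos'].round(2))
E
python3 -c "
from h import *
goto(611.5,93.5,78,np.radians(75.9))"
```

```text
t 3.5333 pos [614.7  93.7 268.6] shift cm [-0.12 -0.34 19.06] rot [ 0.0021 -0.001   0.0032] gap 1.0028808926115225 F [-0.2 -0.3 -0. ] [ 0.45  0.45 -0.95  1.32  0.36  1.55 -0.7 ]
```

Call:
arm_command --pt "0 -0.12 -0.34 3.8 0 0 0" --pt "0 0 0 3.8 0 0 0" --pt "0 0 0 3.8 0 0 0" --pt "0 0 0 3.8 0 0 0" --pt "0 0 0 1.9 0 0 0" --pt "0 0 0 1.9 0 0 0" --pt "0 0 0 0 0 0 0" --pt "0 0 0 0 0 0 0"

```text
time_s: 4.2
position: [610.8, 93.5, 77.2]
ee_rot: [0.79, 0.613, -0.0, 0.0]
force: [-0.8, -0.1, 1.9]
finger_gap: 1.004
finger_force: 0.0
```

```bash
python3 -c "
from h import *
goto(611.5,93.5,78,np.radians(75.9)); grab('wrist','w2'); grab('scene','s2')"
```

```text
t 4.2 pos [610.8  93.5  77.2] shift cm [ 0.02  0.07 -0.08] rot [ 0.      0.0001 -0.0043] gap 1.0040946262172548 F [-0.8 -0.1  1.9] [ 0.44  0.57 -0.89  1.58  0.46  1.21 -0.79]
```

View pics/w2.png

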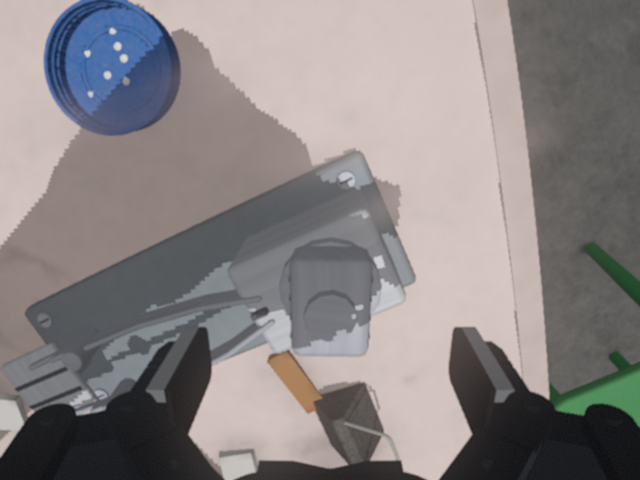

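Collar sits centred between the open fingers (collar x 285–372, fingers 211 and 450) with flats aligned. Closing.

Call:
arm_command --pt "255 0 0 0 0 0 0" --pt "255 0 0 0 0 0 0" --pt "255 0 0 0 0 0 0" --pt "255 0 0 0 0 0 0" --pt "255 0 0 0 0 0 0" --pt "255 0 0 0 0 0 0" --pt "255 0 0 0 0 0 0" --pt "255 0 0 0 0 0 0" --pt "255 0 0 0 0 0 0" --pt "255 0 0 0 0 0 0" --grip_force 30

```text
time_s: 5.13
position: [610.3, 93.8, 76.3]
ee_rot: [0.789, 0.615, -0.0, 0.0]
force: [0.5, -0.3, -0.1]
finger_gap: -0.0
finger_force: 0.0
```

```bash
python3 - <<'E'
from h import *
goto(611.5,93.5,78,np.radians(75.9)); im,d,p=grab('scene'); 
u,v=proj(p,[[611,93,90]])[0].astype(int); print(u,v)
a=cv2.resize(im[v-80:v+70,u-100:u+100],None,fx=3,fy=3,interpolation=cv2.INTER_CUBIC)
cv2.imwrite('pics/s3.png',a[:,:,::-1])
E
```

```text
t 5.1333 pos [610.3  93.8  76.3] shift cm [-0.    0.13 -0.17] rot [-0.      0.0001 -0.0009] gap -0.0002981346542065042 F [ 0.5 -0.3 -0.1] [ 0.44  0.57 -0.89  1.59  0.46  1.21 -0.79]
327 207
```

View pics/s3.png

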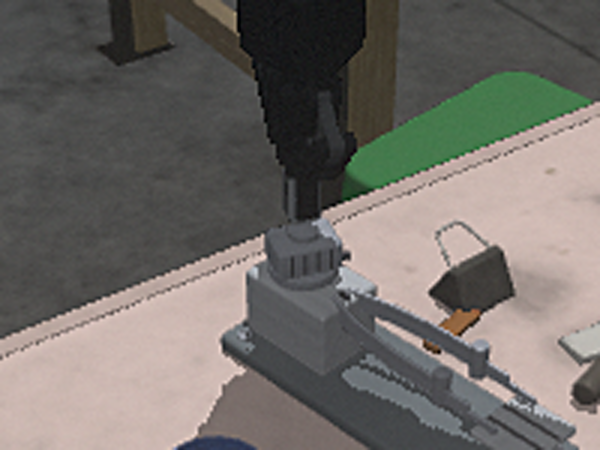

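Scene crop: the shut finger ends show at (303,220), just above or behind the collar, not around it. I'll measure where the finger ends really are.

```bash
python3 - <<'E'
from h import *
s=get_state(); im,d,p=grab('scene')
print('tcp px',proj(p,[s['position']]))
for v in range(170,216,4): 
    print(v,[tuple(dep(p,d,u,v).round(0).astype(int)) for u in (322,326,330,334)])
im,d,p=grab('wrist','w3'); print(proj(p,[s['position'],[611.5,93.5,86],[611.5,93.5,102]]))
for v in range(250,400,15): print(v,[tuple(dep(p,d,u,v).round(0).astype(int)) for u in (310,328,346)])
E
```

```text
tcp px [[326.99617959 213.5639362 ]]
170 [(np.int64(597), np.int64(114), np.int64(192)), (np.int64(592), np.int64(108), np.int64(193)), (np.int64(584), np.int64(105), np.int64(195)), (np.int64(565), np.int64(109), np.int64(207))]
174 [(np.int64(598), np.int64(113), np.int64(183)), (np.int64(596), np.int64(105), np.int64(181)), (np.int64(568), np.int64(116), np.int64(199)), (np.int64(555), np.int64(116), np.int64(206))]
178 [(np.int64(609), np.int64(106), np.int64(165)), (np.int64(597), np.int64(105), np.int64(172)), (np.int64(569), np.int64(115), np.int64(190)), (np.int64(553), np.int64(118), np.int64(199))]
182 [(np.int64(605), np.int64(108), np.int64(160)), (np.int64(586), np.int64(113), np.int64(172)), (np.int64(565), np.int64(118), np.int64(185)), (np.int64(563), np.int64(111), np.int64(183))]
186 [(np.int64(611), np.int64(105), np.int64(146)), (np.int64(587), np.int64(112), np.int64(162)), (np.int64(574), np.int64(111), np.int64(169)), (np.int64(579), np.int64(99), np.int64(162))]
190 [(np.int64(612), np.int64(104), np.int64(136)), (np.int64(600), np.int64(103), np.int64(143)), 
[... 2066 characters left out ...]
4(107), np.int64(128)), (np.int64(613), np.int64(106), np.int64(128)), (np.int64(619), np.int64(104), np.int64(127))]
340 [(np.int64(608), np.int64(106), np.int64(136)), (np.int64(613), np.int64(105), np.int64(136)), (np.int64(619), np.int64(104), np.int64(136))]
355 [(np.int64(608), np.int64(107), np.int64(145)), (np.int64(613), np.int64(106), np.int64(146)), (np.int64(618), np.int64(103), np.int64(144))]
370 [(np.int64(609), np.int64(108), np.int64(154)), (np.int64(613), np.int64(103), np.int64(149)), (np.int64(618), np.int64(105), np.int64(153))]
385 [(np.int64(609), np.int64(107), np.int64(160)), (np.int64(611), np.int64(98), np.int64(149)), (np.int64(618), np.int64(105), np.int64(161))]
```

View pics/w3.png

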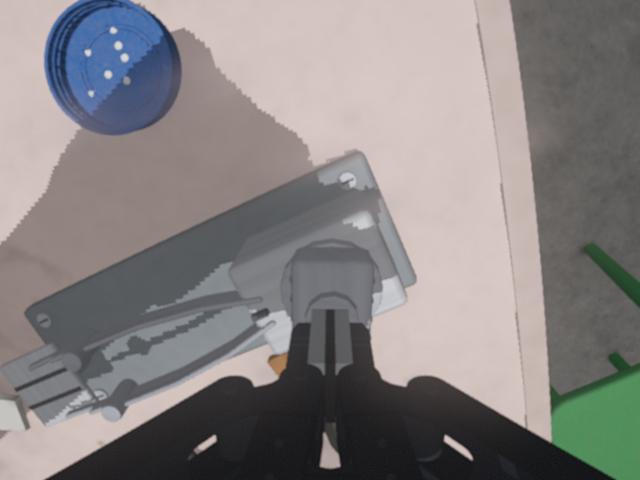

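The shut fingers actually end at z≈113, about 37 mm higher than the reported TCP; laterally they agree. The grip closed above the stud without touching anything. I'll reopen, go down 36 mm and close again, watching the force.

Call:
arm_command --pt "0 0 0.1 0 0 0 0" --pt "0 0 0 0 0 0 0" --pt "0 0 0 0 0 0 0" --pt "0 0 0 0 0 0 0" --pt "0 0 0 0 0 0 0" --pt "0 0 0 0 0 0 0" --pt "0 0 0 0 0 0 0" --pt "0 0 0 1.8 0 0 0" --pt "0 0 0 1.2 0 0 0" --pt "0 0 0 0.6 0 0 0" --pt "0 0 0 0 0 0 0"

```text
time_s: 6.2
position: [610.1, 93.3, 38.5]
ee_rot: [0.789, 0.615, -0.001, -0.001]
force: [-0.3, 0.1, -0.4]
finger_gap: 1.002
finger_force: 0.0
```

Call:
arm_command --pt "90 0 0 0 0 0 0" --pt "100 0 0 0 0 0 0" --pt "120 0 0 0 0 0 0" --pt "135 0 0 0 0 0 0" --pt "150 0 0 0 0 0 0" --pt "165 0 0 0 0 0 0" --pt "180 0 0 0 0 0 0" --pt "180 0 0 0 0 0 0" --pt "180 0 0 0 0 0 0" --grip_force 30

```text
time_s: 6.95
position: [611.1, 93.7, 40.9]
ee_rot: [0.789, 0.615, -0.0, 0.0]
force: [-3.7, 0.2, 5.8]
finger_gap: 0.393
finger_force: 30.0
```

Gripped: gap 0.393 (≈34 mm) at 30 N. Turning clockwise 1.147 rad.

Call:
arm_command --pt "180 0 0 0 0 0 0.1" --pt "180 0 0 0 0 0 0.115" --pt "180 0 0 0 0 0 0.115" --pt "180 0 0 0 0 0 0.115" --pt "180 0 0 0 0 0 0.115" --pt "180 0 0 0 0 0 0.115"

```text
time_s: 7.45
position: [611.7, 93.3, 40.9]
ee_rot: [0.949, 0.316, 0.0, 0.0]
force: [-0.8, 0.6, 2.9]
finger_gap: 0.386
finger_force: 29.4
```

Call:
arm_command --pt "180 0 0 0 0 0 0.115" --pt "180 0 0 0 0 0 0.115" --pt "180 0 0 0 0 0 0.115" --pt "180 0 0 0 0 0 0.115" --pt "180 0 0 0 0 0 0.01" --pt "180 0 0 0 0 0 0" --pt "180 0 0 0 0 0 0"

```text
time_s: 8.03
position: [611.9, 92.9, 40.8]
ee_rot: [0.996, 0.091, 0.001, 0.001]
force: [-1.0, -2.9, 5.2]
finger_gap: 0.391
finger_force: 30.7
```

```bash
python3 - <<'E'
from h import *
goto(611.5,93.5,40,np.radians(10.2)); im,d,p=grab('wrist','w4')
E
```

```text
t 8.0333 pos [611.9  92.9  40.8] shift cm [-0.03 -0.07  0.08] rot [ 0.0011 -0.001   0.0039] gap 0.3909152110687678 F [-1.  -2.9  5.2] [ 0.27  0.53 -0.65  1.62  0.35  1.11 -1.86]
```

View pics/w4.png

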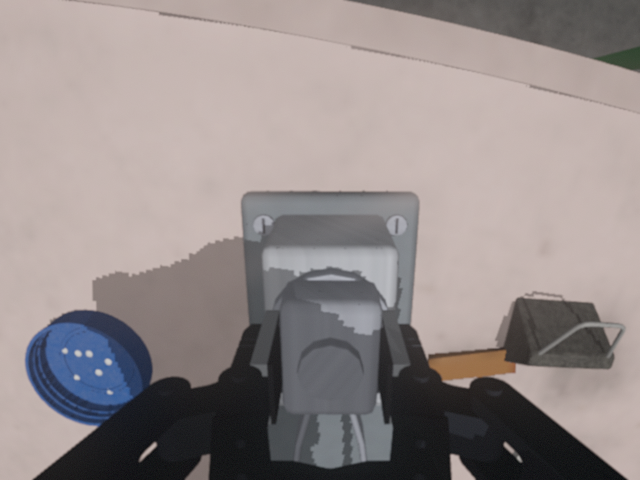

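Collar flats are now parallel to the stand's long axis. I'll open, lift and shift along −x to above the rests.

Call:
arm_command --pt "0 0 0 0 0 0 0" --pt "0 0 0 0 0 0 0" --pt "0 0 0 0 0 0 0" --pt "0 0 0 0 0 0 0" --pt "0 0 0 0 0 0 0" --pt "0 0 0 0 0 0 0" --pt "0 0 0 -3 0 0 0" --pt "0 0 0 -3 0 0 0" --pt "0 0 0 -3 0 0 0" --pt "0 -1 0 -3 0 0 0"

```text
time_s: 8.92
position: [601.9, 92.1, 161.5]
ee_rot: [0.996, 0.089, 0.0, -0.0]
force: [1.3, -0.5, 0.7]
finger_gap: 1.001
finger_force: 0.0
```

Call:
arm_command --pt "0 -3.3 0 0 0 0 0" --pt "0 -3.3 0 0 0 0 0" --pt "0 -3.3 0 0 0 0 0" --pt "0 -3.1 0 0 0 0 0" --pt "0 0 0 0 0 0 0" --pt "0 0 0 0 0 0 0"

```text
time_s: 9.42
position: [472.8, 68.0, 160.8]
ee_rot: [0.996, 0.089, 0.001, 0.001]
force: [0.2, -0.5, 0.0]
finger_gap: 1.0
finger_force: 0.0
```

```bash
python3 - <<'E'
from h import *
goto(474,68.2,5,np.radians(10.2)); im,d,p=grab('wrist','w5'); np.savez('w5.npz',im=im,d=d,p=p)
P=np.array([dep(p,d,u,v) for v in range(0,330) for u in range(230,430)])
a=P[(P[:,2]>71.5)&(P[:,2]<78)&(P[:,0]<500)&(P[:,0]>440)]
print(len(a)); n=np.array([-.177,.984]); s=(a[:,:2]-[474,68.2])@n
for k in (a[s>0],a[s<0]): print(len(k),k.mean(0),np.ptp(k,0))
c=P[(P[:,2]>92)&(P[:,2]<99.5)&(P[:,0]>560)]
if len(c): print('collar',cv2.minAreaRect(c[:,:2].astype(np.float32)))
E
```

```text
t 9.4167 pos [472.8  68.  160.8] shift cm [ 0.11 -0.03 15.58] rot [ 0.0024 -0.0009  0.0004] gap 0.9997706334791969 F [ 0.2 -0.5  0. ] [ 0.48  0.08 -0.74  1.85  0.06  1.23 -1.68]
513
255 [471.32873132  86.10127908  74.9987662 ] [11.17480141 11.41293634  5.30595682]
258 [477.84695452  50.84978355  74.84590355] [11.84006962 11.81471993  5.29291321]
collar ((597.0843505859375, 91.04415893554688), (17.149709701538086, 34.28303146362305), 10.21998119354248)
```

View pics/w5.png

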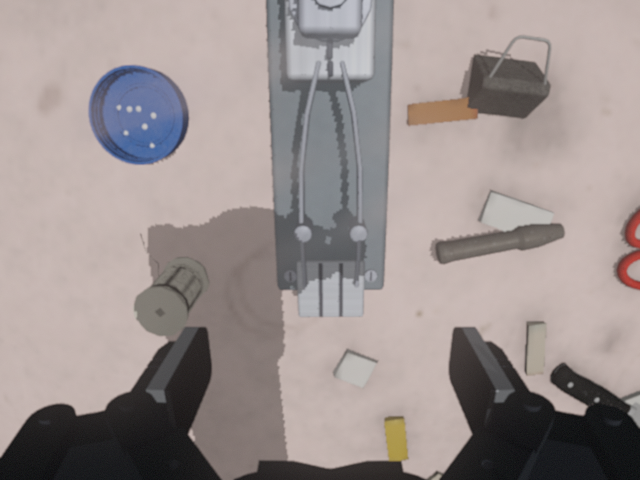

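Collar measures 10.22°, in line with the stand. The rests at pixels (303,233) and (358,233) have their midpoint at world (474.6,68.5). Descending.

Call:
arm_command --pt "0 0.18 -0.05 3.7 0 0 0" --pt "0 0 0 3.7 0 0 0" --pt "0 0 0 3.7 0 0 0" --pt "0 0 0 2.5 0 0 0" --pt "0 0 0 1.2 0 0 0" --pt "0 0 0 0.6 0 0 0" --pt "60 0 0 0 0 0 0" --pt "80 0 0 0 0 0 0" --pt "80 0 0 0 0 0 0" --pt "80 0 0 0 0 0 0" --grip_force 20

```text
time_s: 10.3
position: [476.4, 69.6, 7.7]
ee_rot: [0.996, 0.089, 0.001, 0.0]
force: [0.0, -0.5, -0.1]
finger_gap: 0.689
finger_force: 0.0
```

```bash
python3 - <<'E'
from h import *
goto(474.6,68.5,6,np.radians(10.2)); im,d,p=grab('wrist','w6')
im,d,p=grab('scene'); u,v=proj(p,[[474,68,70]])[0].astype(int)
a=cv2.resize(im[v-75:v+75,u-100:u+100],None,fx=3,fy=3,interpolation=cv2.INTER_CUBIC)
w=cv2.imread('pics/w6.png')[200:480,120:520]
b=np.zeros((450,400,3),np.uint8); b[:280]=w
cv2.imwrite('pics/m6.png',cv2.resize(np.hstack([cv2.resize(a[:,:,::-1],(600,450)),b]),(800,360)))
E
```

```text
t 10.3 pos [476.4  69.6   7.7] shift cm [-0.2   0.08  0.17] rot [ 0.0007 -0.0025  0.0007] gap 0.6886575197810305 F [ 0.  -0.5 -0.1] [ 0.4   0.3  -0.71  2.    0.25  0.92 -1.83]
```

View pics/m6.png

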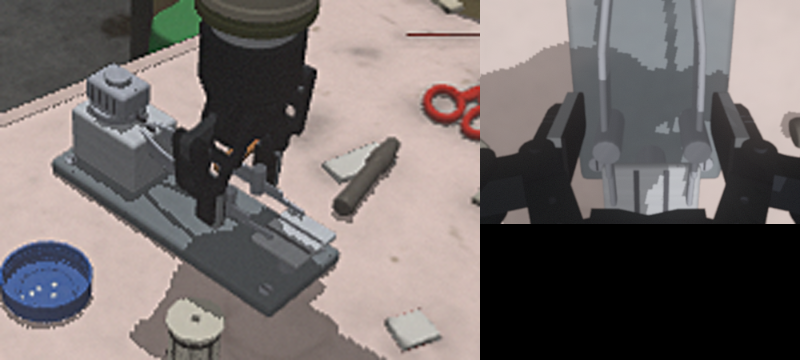

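Left panel: left finger end at (210,225) beside the left rest, right rest at (258,180). Right panel: both rests sit between the pads. I'll close by position in stages.

Call:
arm_command --pt "100 -0.15 0.05 0 0 0 0" --pt "110 0 0 0 0 0 0" --pt "120 0 0 0 0 0 0" --pt "130 0 0 0 0 0 0" --pt "138 0 0 0 0 0 0" --pt "145 0 0 0 0 0 0" --pt "150 0 0 0 0 0 0" --pt "150 0 0 0 0 0 0" --pt "150 0 0 0 0 0 0" --grip_force 20

```text
time_s: 11.15
position: [473.8, 68.7, 6.6]
ee_rot: [0.996, 0.089, -0.0, 0.0]
force: [-2.6, -1.6, 6.3]
finger_gap: 0.411
finger_force: 5.2
```

```bash
python3 - <<'E'
from h import *
goto(474.6,68.5,6,np.radians(10.2)); print(get_state()['finger_force'])
im,d,p=grab('wrist','w7'); im2,d2,p2=grab('top')
c,s=np.cos(np.radians(10.2)),np.sin(np.radians(10.2))
W=lambda x,y,z:[528.1+c*x-s*y,78.5+s*x+c*y,z]
print(proj(p,[W(-55,12,75),W(-55,-12,75),W(-100,8,68),W(-107,0,49.5)]).round())
print(proj(p2,[W(-107,0,49.5)]).round())
w=im[230:480,200:460]; t=im2[250:330,310:390]
cv2.imwrite('pics/m7.png',np.hstack([cv2.resize(w,(416,400),interpolation=cv2.INTER_CUBIC),cv2.resize(t,(384,400),interpolation=cv2.INTER_CUBIC)])[:,:,::-1])
E
```

```text
t 11.15 pos [473.8  68.7   6.6] shift cm [0.07 0.03 0.06] rot [0.0004 0.0001 0.0007] gap 0.4110569190205182 F [-2.6 -1.6  6.3] [ 0.41  0.3  -0.71  2.01  0.25  0.92 -1.83]
5.2067215740680695
[[293. 386.]
 [370. 386.]
 [309. 474.]
 [331. 450.]]
[[354. 304.]]
```

View pics/m7.png

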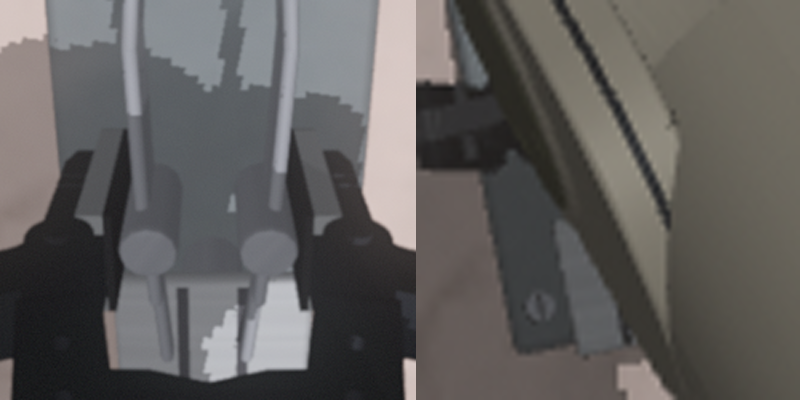

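Wrist panel: both pads press the rests at (148,250) and (268,250), and the tips are still a little outside the gauge lines. Finger force is 5 N. That was picture 11, one over the 10-picture limit, so from here I use numbers only.

Call:
arm_command --pt "155 0 0 0 0 0 0" --pt "158 0 0 0 0 0 0" --pt "158 0 0 0 0 0 0" --pt "158 0 0 0 0 0 0"

```text
time_s: 11.58
position: [473.8, 68.7, 6.6]
ee_rot: [0.996, 0.089, -0.0, 0.0]
force: [-3.1, -1.4, 7.7]
finger_gap: 0.38
finger_force: 5.9
```

```bash
cat > m.py <<'E'
from h import *
s=get_state(); print(s['finger_force'],s['finger_gap'],s['position'],s['force'])
im,d,p=grab('wrist')
c,sn=np.cos(np.radians(10.2)),np.sin(np.radians(10.2))
P=np.array([dep(p,d,u,v) for v in range(330,478) for u in range(240,420)])
D=P[:,:2]-[528.1,78.5]; S=np.c_[D@[c,sn],D@[-sn,c],P[:,2]]
a=S[(S[:,2]>72.5)&(S[:,2]<77)&(abs(S[:,0]+55)<9)&(abs(S[:,1])<22)]
l,r=a[a[:,1]>0],a[a[:,1]<0]
for k in (l,r): print('rest',len(k),((k.max(0)+k.min(0))/2).round(1),np.ptp(k,0).round(1))
cl=((l.max(0)+l.min(0))/2)[1]; cr=((r.max(0)+r.min(0))/2)[1]
print('closing l,r',(18-cl)/105,(18+cr)/105,'outer',cl-cr+12,'tip gap est',34-150*(36-(cl-cr))/105)
b=S[(S[:,2]>58)&(S[:,2]<71)&(S[:,0]<-78)]
for x in range(-98,-76,3):
    k=b[abs(b[:,0]-x)<1.5]; L,Rr=k[k[:,1]>0][:,1],k[k[:,1]<0][:,1]
    if len(L) and len(Rr): print(x,'L %.1f %.1f R %.1f %.1f'%(L.min(),L.max(),Rr.min(),Rr.max()))
E
python3 m.py
```

```text
5.924225449562073 0.37959870861947054 [473.79890511  68.68504996   6.60689671] [-3.09819915 -1.37927519  7.67147455]
rest 1096 [-55.1  11.   74.7] [17.6 11.9  4.4]
rest 1120 [-54.9 -10.1  74.8] [17.6 12.2  4.5]
closing l,r 0.06648202498301917 0.07540012658112706 outer 33.102374085764644 tip gap est 12.717677265378061
-98 L 7.7 9.6 R -8.2 -6.2
-95 L 7.2 10.0 R -8.8 -6.2
-92 L 7.6 10.3 R -9.2 -6.5
-89 L 7.9 10.5 R -9.5 -7.2
-86 L 8.6 10.9 R -9.8 -7.2
-83 L 8.5 11.2 R -9.7 -7.5
-80 L 8.8 11.5 R -10.8 -8.0
-77 L 9.0 11.8 R -10.3 -8.0
```

Call:
arm_command --pt "160 0 0 0 0 0 0" --pt "160 0 0 0 0 0 0" --pt "160 0 0 0 0 0 0" --pt "160 0 0 0 0 0 0" --pt "160 0 0 0 0 0 0" --pt "160 0 0 0 0 0 0" --pt "160 0 0 0 0 0 0" --pt "160 0 0 0 0 0 0" --pt "160 0 0 0 0 0 0" --pt "160 0 0 0 0 0 0" --pt "160 0 0 0 0 0 0"

```text
time_s: 12.55
position: [473.8, 68.7, 6.6]
ee_rot: [0.996, 0.089, -0.0, 0.0]
force: [-2.7, -1.5, 8.1]
finger_gap: 0.369
finger_force: 6.1
```

```bash
python3 m.py
```

```text
6.109681650996208 0.36883461944739604 [473.81473652  68.69286988   6.64167491] [-2.74286627 -1.48043233  8.12959962]
rest 1083 [-55.   10.7  74.7] [17.9 11.8  4.5]
rest 1112 [-54.9  -9.7  74.7] [17.9 12.1  4.5]
closing l,r 0.06951163659617812 0.07885433213610944 outer 32.42157328310981 tip gap est 11.745104690156868
-98 L 6.9 9.6 R -7.8 -5.8
-95 L 6.9 9.9 R -8.5 -5.8
-92 L 7.2 9.9 R -8.8 -6.5
-89 L 7.5 10.1 R -9.1 -6.4
-86 L 7.9 10.5 R -9.4 -6.8
-83 L 8.5 10.4 R -9.3 -7.1
-80 L 8.5 11.5 R -10.1 -7.4
-77 L 8.6 11.1 R -10.4 -7.7
```

Gap is about 12 mm, the squeeze is steady at 6 N, and the collar was last measured in line. Handing in.

```bash
python3 -c "
from cell import ticket
print(ticket.job_done())"
```

```text
the job is handed in; nothing more can be done
None
```

I handed the job in with the collar turned to its mark (measured in line with the stand after release), the tips held at about 12 mm, and a steady squeeze of about 6 N, but I viewed 11 pictures, one over the limit of 10; the result has not been reported back.

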